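# Empty the block jug into the sorting tray

## Robot

A 6-joint arm with a two-finger parallel gripper is mounted at the origin on the work surface. World frame = base frame: x ahead of the robot, y to its left, z up, the work surface at z = 0. Lengths are in m, angles in rad, forces in N, time in s.
With the tool pointing down it reaches from about 0.35 to 0.975 m from the base axis. Payload 4.9 kg.
Tool frame: the origin (TCP) lies at the very end of the fingers, on their centre line; the grasp point (between the pads) lies 19 mm behind it; z points along the fingers, y is the direction in which the jaws open and shut (so a half turn about z gives the same grasp; the last joint's range is limited). The gripper opens to 85 mm and grips with 20 to 120 N. Pads are 22 mm wide; open, the fingers measure 114 mm over their backs; the gripper's body (76 mm by 85 mm) begins 54 mm behind the grasp point. The pads swing forward as they close: fully open they stand 13 mm farther back than shut.
Start: joints at [1.096, 0.053, 1.613, -0, 1.476, -0.119], TCP at [0.218, 0.586, 0.231] pointing down, gripper open.
Joint ranges: [-3.01, 3.01], [-1.01, 2.22], [0.06, 2.58], [-1.02, 4.17], [0.09, 2.62], [-3.14, 3.14]. Speed limits (rad/s): [2.57, 2.57, 3.14, 3.14, 3.14, 3.14].

## Interface

Orientations are given as a unit quaternion [w, x, y, z].
In Python, from plant import state, eyes, job_done gives the robot as it stands.
- The arm moves only by the tool apply_moves, never from a script. Its argument "commands" is a list of rows, each an object with "linear": the shift along the tool's x, y, z in m, a list of three; "delta_rot": the turn, a rotation vector about the tool's x, y, z in degrees, a list of three; "fingers": the closure in counts, from 0 (fully open) to 255 (shut). In form: [{"linear": [x, y, z], "delta_rot": [wx, wy, wz], "fingers": fingers}, ...]. A call has exactly 8 rows; each row is the pose to reach, as a shift and turn from the pose commanded when the call began, along the tool's axes at that moment; what a row does not reach only later rows make up. A row lasts 1/10 s, in which the tool goes at most 50 mm and 8.59 degrees, less where a joint would pass 70% of its speed; a pose out of reach is approached as far as the arm can. A call with a gripper value outside its range is refused whole. The fingers move at their own pace and stop on an object; the grip force is fixed at half the most. Time passes only in rows, so rows that repeat a pose let the fingers close, or fill a call up. It gives the time, the measured TCP pose, the force and the opening at its end, in the units of the state.
- state(): the state, without advancing time (a new reading comes with each control period).
- eyes.grab_frame(name): name is "side" or "top"; returns the picture (480x640x3 uint8, red, green, blue); there is no depth.
- eyes.camera_params(name): a dict with "fx", "fy", "cx", "cy" (pixels), "position" and "rotation" of the camera in the world. Camera axes: x right, y down, z forward; pixel columns grow to the right and rows downward; lengths in m; the calibration is good to about 2 mm. A picture is of the moment at which its call begins. camera_params takes no time and is no camera call.
- job_done(): hands the job in, once; it reports no verdict.
The state is a dict: "time": time; "joint_pos": joint angles; "joint_vel": joint speeds; "joint_efforts": joint torques, N m; "tool_pos": TCP position; "tool_rot": TCP orientation; "contact_force": force on the tool from outside, world axes, zero at the start; "ft_torque": the same for the moment, N m; "gripper_width": opening from 0.0 (shut) to 1.0 (fully open).
Only numpy, scipy, OpenCV 4.12 (cv2) and the standard library are available. Lean on these libraries where they do the work, as an engineer would, in place of code of your own. Each camera call takes 0.05 s, during which the arm holds its last target.

## Task

Pick up the steel jug by its handle with the four tissue blocks in it, hold it over the white sorting tray and tip it until all four blocks have fallen into the tray. Then stand the empty jug upright in the middle of the black rubber mat and let go, leaving the slide box, the bottle and the brush alone.

Things in the scene. Friction and masses are not known exactly. Their poses are not given: they have to be found in the camera images.
- jug: Open steel jug, round, strongly flared: outer radius 32 mm at the base, 72 mm at the rim, 70 mm tall, wall 4 mm, floor 5 mm, 0.2 to 0.33 kg empty. Origin: centre of the underside; z up to the mouth; blue handle on its +x side, which at the start points to the robot's left (world +y) within 0.5 rad. The rim is plain all round: pour over the side away from the handle.
- jug_mouth (a point): Centre of the jug's mouth, in the rim plane, 70 mm above the base; axes as the jug's.
- jug_grip (a point): Grip point in the upright bar of the jug's handle, 104 mm from the jug's axis (+x) and 52 mm above its base. Axes as the jug's. The bar is 14 mm thick (y) and 20 mm deep (x), from 13 to 70 mm above the base (top level with the rim), 22 mm clear of the wall at the top and more below, joined to it by a level arm at top and bottom. It can be taken from above or leaning in from outside.
- tray: White plastic open sorting tray, fixed, outside 240 by 240 by 50 mm high, walls and floor 6 mm. Origin: centre of its underside; z up.
- mat: Round black rubber drip mat with a blue disc in its middle (disc radius 47 mm), fixed, radius 70 mm, 4 mm thick. Origin: centre of its underside; z up.
- slidebox: Red box of green glass slides, 85 by 110 by 35 mm high, loose bystander. Origin: centre of the underside.
- reagent: Closed amber bottle, radius 32 mm, 130 mm tall, loose bystander. Origin: centre of the underside.
- brush: Flat brush 170 mm long with a wooden handle, lying on the bench along its own x, loose bystander. Origin: on its underside.
- block0: Tissue block: yellow cassette 38 (x) by 27 (y) by 6 mm with a white wax block 32 by 23 by 6 mm on it, 12 mm in all, 20 g. Origin: centre of the cassette's underside. At the start the four lie stacked in the jug. They slide on steel at a slope of about 14 to 20 degrees; the jug's wall leans out 30 degrees, so they slide out once it is tipped some 75 to 85 degrees or more.
- block1: Tissue block: orange cassette 38 (x) by 27 (y) by 6 mm with a white wax block 32 by 23 by 6 mm on it, 12 mm in all, 20 g. Origin: centre of the cassette's underside. At the start the four lie stacked in the jug. They slide on steel at a slope of about 14 to 20 degrees; the jug's wall leans out 30 degrees, so they slide out once it is tipped some 75 to 85 degrees or more.
- block2: Tissue block: green cassette 38 (x) by 27 (y) by 6 mm with a white wax block 32 by 23 by 6 mm on it, 12 mm in all, 20 g. Origin: centre of the cassette's underside. At the start the four lie stacked in the jug. They slide on steel at a slope of about 14 to 20 degrees; the jug's wall leans out 30 degrees, so they slide out once it is tipped some 75 to 85 degrees or more.
- block3: Tissue block: red cassette 38 (x) by 27 (y) by 6 mm with a white wax block 32 by 23 by 6 mm on it, 12 mm in all, 20 g. Origin: centre of the cassette's underside. At the start the four lie stacked in the jug. They slide on steel at a slope of about 14 to 20 degrees; the jug's wall leans out 30 degrees, so they slide out once it is tipped some 75 to 85 degrees or more.
Mind the look-alikes: they are no part of the job. Several things look just like the jug: the one meant starts farthest to the robot's right.

How it is judged:
On the way, in this order (a step that is already met when the one before it is completed fails the run):
1. the jug is lifted off the bench with all four blocks in it (height (world z) of jug above 0.025 m and distance between each of block0, block1, block2, block3 and jug_mouth below 0.095 m), for 0.1 s.
2. the jug is tipped at least 57 degrees with its mouth over the tray (angle between jug's own z axis and vertical above 1 rad and x of jug_mouth in the frame of tray between -0.14 and 0.14 m and y of jug_mouth in the frame of tray between -0.14 and 0.14 m), for 0.1 s.
3. all four blocks are in the tray (x of block0 in the frame of tray between -0.118 and 0.118 m and y of block0 in the frame of tray between -0.118 and 0.118 m and z of block0 in the frame of tray between -0.01 and 0.05 m and x of block1 in the frame of tray between -0.118 and 0.118 m and y of block1 in the frame of tray between -0.118 and 0.118 m and z of block1 in the frame of tray between -0.01 and 0.05 m and x of block2 in the frame of tray between -0.118 and 0.118 m and y of block2 in the frame of tray between -0.118 and 0.118 m and z of block2 in the frame of tray between -0.01 and 0.05 m and x of block3 in the frame of tray between -0.118 and 0.118 m and y of block3 in the frame of tray between -0.118 and 0.118 m and z of block3 in the frame of tray between -0.01 and 0.05 m), for 0.2 s.
At the end, for the whole second after the job is handed in: All four blocks lie at rest in the tray (their origins within its walls and below its rim), and the jug stands upright (within 0.08 rad) at rest on the mat, its axis within 30 mm of the mat's centre (all of step 3 and horizontal distance between jug and mat below 0.03 m and angle between jug's own z axis and vertical below 0.08 rad and z of jug in the frame of mat between 0.001 and 0.008 m and linear speed of jug below 0.02 m/s and linear speed of each of block0, block1, block2, block3 below 0.03 m/s); the robot touches nothing.
It fails at once if the slide box, the bottle or the brush is moved more than 30 mm (distance of any of slidebox, reagent, brush from where it was at the start of the episode above 0.03 m).
It also fails if it takes over 58 s, if anything falls off the work surface, if the arm or the gripper's body presses on something with over 40 N, if the wrist force passes 120 N, or if a joint passes its speed limit or range.

## Working session

There is one attempt and no reset: what is moved stays moved. The work goes in short steps, Python scripts to look and compute and a tool call to move; the robot and the scene stay as the last step left them, time stands still between calls to the robot, and variables do not carry over. Pictures are saved under pics/ and viewed, and the job is handed in when it is done.

Besides the shell and the picture viewer there is one more tool, called by a JSON object that holds its "fn" and its "kwargs". apply_moves: Moves the arm, as the interface text tells. Its arguments: {"type":"object","properties":{"commands":{"type":"array","items":{"type":"object","properties":{"linear":{"type":"array","items":{"type":"number"}},"delta_rot":{"type":"array","items":{"type":"number"}},"fingers":{"type":"number"}}}}},"required":["commands"]}

```bash
ls; mkdir -p pics
python3 - <<'E'
from plant import state, eyes
import cv2
print(state())
for n in("top","side"):
    p=eyes.camera_params(n);print(n,p)
    cv2.imwrite(f"pics/{n}0.png",eyes.grab_frame(n)[...,::-1])
E
```

```text
pics
{'time': 0.0, 'joint_pos': array([ 1.09605616e+00,  5.33552789e-02,  1.61429343e+00, -1.57325504e-05,
        1.47597656e+00, -1.18990404e-01]), 'joint_vel': array([ 0.00011177, -0.00032272,  0.00099791, -0.00074437,  0.00031538,
        0.00059425]), 'joint_efforts': array([ 4.92543822e-04, -3.93712127e+01, -3.70165908e+01, -1.46758939e-04,
        7.32923218e-03, -2.40835516e-05]), 'tool_pos': array([0.21739746, 0.5853142 , 0.23006432]), 'tool_rot': array([-2.89807091e-04,  1.76937552e-01,  9.84221555e-01, -9.74144096e-04]), 'contact_force': array([ 0.08786903,  0.29015189, -0.41609702]), 'ft_torque': array([-0.02549688, -0.05028251, -0.01663794]), 'gripper_width': 1.0018596018551618}
top {'fx': 441.74650078111785, 'fy': 441.74650078111785, 'cx': 320.32691231624773, 'cy': 238.5710395819016, 'position': array([0.32283439, 0.0731167 , 1.22060516]), 'rotation': array([-0.05576283,  0.70727707, -0.7024321 ,  0.0569104 ])}
side {'fx': 448.2694558559599, 'fy': 448.2694558559599, 'cx': 319.6191382386237, 'cy': 239.4575147089854, 'position': array([ 0.28856342, -0.56816307,  0.85040505]), 'rotation': array([-0.34266104,  0.92369913, -0.16054204,  0.0599131 ])}
```

View pics/top0.png

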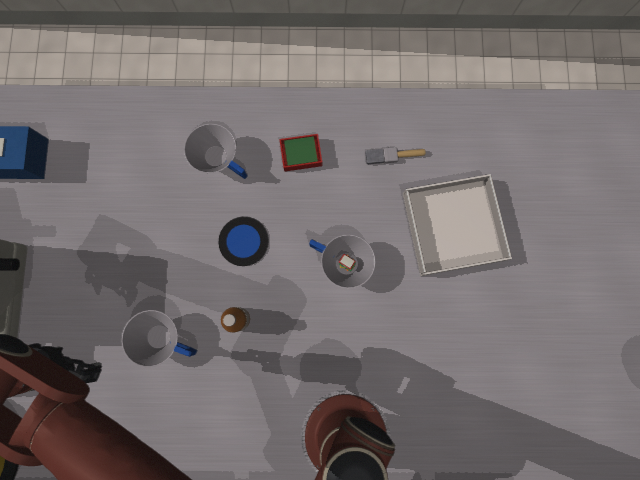

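View pics/side0.png

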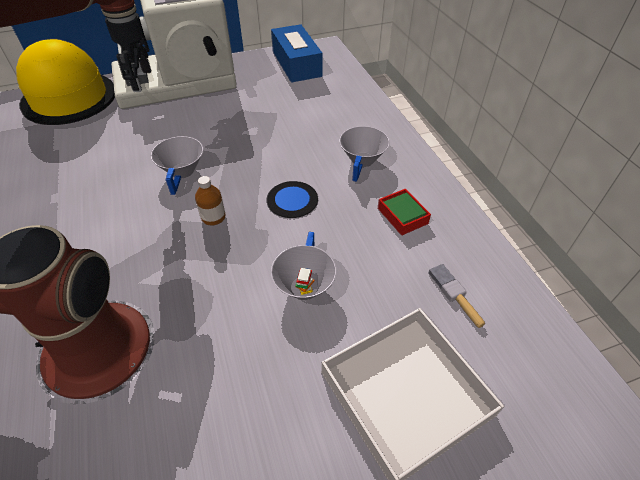

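Candidates for the jug in the top view are (348,262), (211,148) and (150,338). The right-most one is (348,262), which also holds the blocks, so I'll measure that one and check it in a crop.

```bash
cat > h.py <<'E'
import numpy as np, cv2
from plant import state, eyes
from scipy.spatial.transform import Rotation as R
def rot(q): q=np.asarray(q); return R.from_quat([q[1],q[2],q[3],q[0]])
def cast(name,px,z):
    p=eyes.camera_params(name); px=np.atleast_2d(np.asarray(px,float))
    d=np.c_[(px[:,0]-p['cx'])/p['fx'],(px[:,1]-p['cy'])/p['fy'],np.ones(len(px))]
    d=rot(p['rotation']).apply(d); o=p['position']
    return o+d*((z-o[2])/d[:,2])[:,None]
def proj(name,P):
    p=eyes.camera_params(name); c=rot(p['rotation']).inv().apply(np.atleast_2d(P)-p['position'])
    return np.c_[c[:,0]/c[:,2]*p['fx']+p['cx'],c[:,1]/c[:,2]*p['fy']+p['cy']]
def circ(P):
    A=np.c_[2*P[:,:2],np.ones(len(P))];s=np.linalg.lstsq(A,(P[:,:2]**2).sum(1),rcond=None)[0]
    return s[:2],np.sqrt(s[2]+s[:2]@s[:2])
def blob(m,near):
    n,l,st,c=cv2.connectedComponentsWithStats(m.astype(np.uint8))
    i=1+np.argmin(np.hypot(*(c[1:]-near).T)+1000*(st[1:,4]<15)); return l==i,c[i],st[i]
E
python3 - <<'E'
from h import *
for n,k in(("top",(317,245)),("side",(310,240))):
    im=cv2.imread(f"pics/{n}0.png");h=cv2.cvtColor(im,cv2.COLOR_BGR2HSV)
    blue=cv2.inRange(h,(105,120,40),(125,255,255))>0
    m,c,s=blob(blue,k);print(n,"handle",c,s,cast(n,c,.07),cast(n,c,.05))
    mm=(243,240) if n=="top" else (292,199)
    m,c,s=blob(blue,mm);ys,xs=np.nonzero(m)
    cn=max(cv2.findContours(m.astype(np.uint8),0,1)[0],key=len)[:,0]
    print(n,"mat",circ(cast(n,cn,.004)))
for c in[(348,262),(211,148),(150,338)]: print(cast("top",c,.07))
im=cv2.imread("pics/top0.png")[190:310,270:430];cv2.imwrite("pics/c1.png",cv2.resize(im,None,fx=5,fy=5,interpolation=2))
im=cv2.imread("pics/side0.png")[215:335,235:395];cv2.imwrite("pics/c2.png",cv2.resize(im,None,fx=5,fy=5,interpolation=2))
print("tray",cast("top",[(404,185),(490,176),(512,263),(421,277)],.05),cast("side",[(421,310),(322,364),(399,478),(501,405)],.05))
for nm,px,z in[("slide",(301,152),.035),("reag",(230,320),.13),("brush",(395,155),.01)]:print(nm,cast("top",px,z))
E
```

```text
top handle [316.91964286 245.66071429] [310 240  16  13 112] [[0.48899128 0.08070642 0.07      ]] [[0.49187945 0.08083834 0.05      ]]
top mat (array([0.51106561, 0.28781136]), np.float64(0.04638643696877882))
side handle [309.96907216 239.03092784] [306 232   8  14  97] [[0.49535054 0.07247946 0.07      ]] [[0.50065002 0.08889767 0.05      ]]
side mat (array([0.51468781, 0.28248328]), np.float64(0.046359811522116705))
[[ 0.44637783 -0.00094529  0.07      ]]
[[0.75597077 0.37163034 0.07      ]]
[[0.24871074 0.50343672 0.07      ]]
tray [[ 0.6613742  -0.15629962  0.05      ]
 [ 0.68866885 -0.39340426  0.05      ]
 [ 0.44887859 -0.43898425  0.05      ]
 [ 0.4099691  -0.19544997  0.05      ]] [[ 0.65447251 -0.1727128   0.05      ]
 [ 0.42041261 -0.21556994  0.05      ]
 [ 0.47068004 -0.44193668  0.05      ]
 [ 0.69510288 -0.39692396  0.05      ]]
slide [[0.75928957 0.12772097 0.035     ]]
reag [[0.29654281 0.28985687 0.13      ]]
brush [[ 0.76152614 -0.14042942  0.01      ]]
```

```bash
sleep 0
```

```text
(no output)
```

View pics/c1.png

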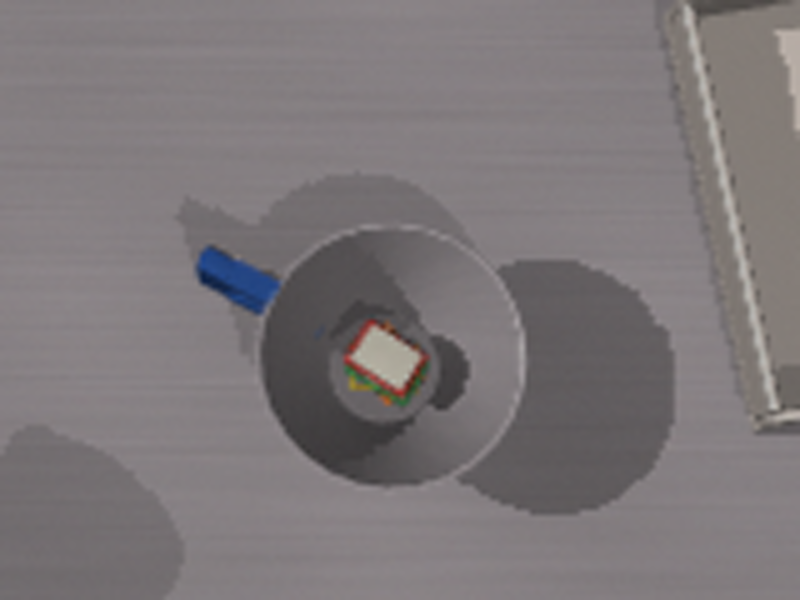

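View pics/c2.png

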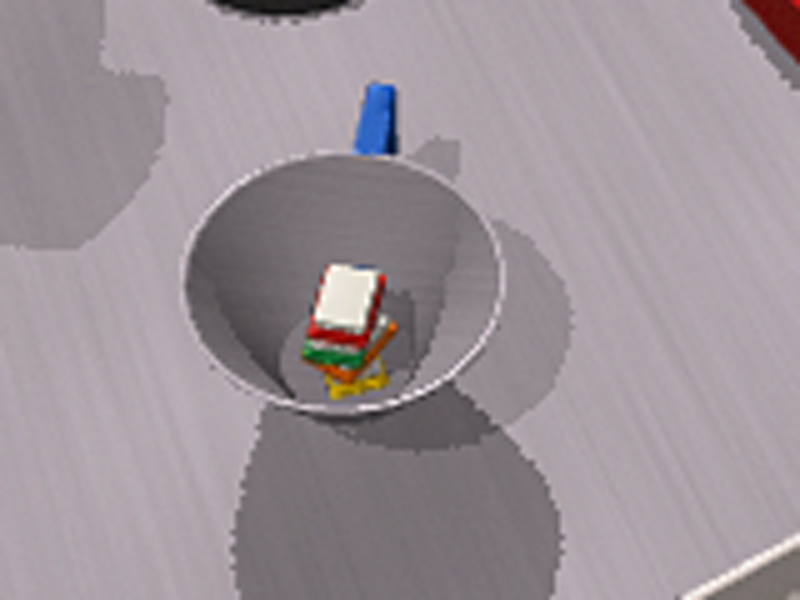

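The crops show the chosen jug with the four-block stack inside it. Its rim centre is at about (348,261) in the top view, with the handle end at about (311,242). Next I'll fit the rim and the handle direction in both views.

Run:
```python
from h import *
def f(off,pts): return [( (x+.5)/5-.5+off[0],(y+.5)/5-.5+off[1]) for x,y in pts]
T=f((270,190),[(261,356),(525,356),(392,224),(392,488)]);S=f((235,215),[(182,270),(504,270),(330,150),(355,414),(205,347),(478,347)])
for n,p in(("top",T),("side",S)):print(n,circ(cast(n,p,.07)))
c=circ(cast("top",T,.07))[0]
e=cast("top",f((270,190),[(206,263)]),.07);print(e-np.r_[c,.07])
c=circ(cast("side",S,.07))[0]
e=cast("side",f((235,215),[(378,85)]),.07);print(e-np.r_[c,.07])
# far tray check / mat via black outer
for n,p in(("top",(243,241)),("side",(292,200))):
    im=cv2.imread(f"pics/{n}0.png");h=cv2.cvtColor(im,cv2.COLOR_BGR2HSV)
    x,y=p; m=((h[...,2]<45)|(cv2.inRange(h,(105,120,40),(125,255,255))>0))
    m,c2,s=blob(m,p); cn=max(cv2.findContours(m.astype(np.uint8),0,1)[0],key=len)[:,0];print(n,s,circ(cast(n,cn,.004)))
```

```text
top (array([ 0.45019438, -0.00148222]), np.float64(0.06927354833257675))
side (array([ 0.45325069, -0.00528582]), np.float64(0.07033291761020168))
[[4.78944603e-02 9.83835934e-02 5.55111512e-17]]
[[5.00295362e-02 9.92279935e-02 5.55111512e-17]]
top [ 219  217   49   49 1846] (array([0.51067465, 0.28723832]), np.float64(0.06725779325087765))
side [ 267  182   51   36 1423] (array([0.51404593, 0.27952881]), np.float64(0.06782465682967848))
```

```bash
cat >> h.py <<'E'
U=np.array([.441,.8975,0]);U/=np.linalg.norm(U);JY=np.cross([0,0,1],U)
def pose(L,u=U):   # lean in deg -> rotation matrix of tool; tool y = -jug y
    jy=np.cross([0,0,1],u); l=np.radians(L); a=-np.sin(l)*u-np.cos(l)*np.array([0,0,1.]); y=-jy
    return R.from_matrix(np.c_[np.cross(y,a),y,a])
def go(p,Rt,s=None):
    s=s or state(); R0=rot(s['tool_rot']); p0=s['tool_pos']
    print("lin",np.round(R0.inv().apply(np.asarray(p)-p0),4).tolist(),"rot",np.round((R0.inv()*Rt).as_rotvec(degrees=True),2).tolist())
def show():
    s=state(); print("t",round(s['time'],2),"p",np.round(s['tool_pos'],4),"q",np.round(s['joint_pos'],3),"F",np.round(s['contact_force'],1),"M",np.round(s['ft_torque'],2),"w",round(s['gripper_width'],3));return s
E
python3 - <<'E'
from h import *
G=np.array([.4517,-.0035,0])+.104*U+np.array([0,0,.052]);print(G)
Rt=pose(0);go(G+[0,0,.19],Rt)
E
```

```text
[0.49756429 0.0898406  0.052     ]
lin [-0.4352, -0.3669, -0.0113] rot [-0.09, 0.08, 95.78]
```

{"fn": "apply_moves", "kwargs": {"commands": [{"linear": [-0.22, -0.185, -0.01], "delta_rot": [0, 0, 60], "fingers": 0}, {"linear": [-0.22, -0.185, -0.01], "delta_rot": [0, 0, 60], "fingers": 0}, {"linear": [-0.22, -0.185, -0.01], "delta_rot": [0, 0, 60], "fingers": 0}, {"linear": [-0.22, -0.185, -0.01], "delta_rot": [0, 0, 60], "fingers": 0}, {"linear": [-0.22, -0.185, -0.01], "delta_rot": [0, 0, 60], "fingers": 0}, {"linear": [-0.22, -0.185, -0.01], "delta_rot": [0, 0, 60], "fingers": 0}, {"linear": [-0.22, -0.185, -0.01], "delta_rot": [0, 0, 60], "fingers": 0}, {"linear": [-0.22, -0.185, -0.01], "delta_rot": [0, 0, 60], "fingers": 0}]}}

```text
time: 0.9
tool_pos: [0.3599, 0.3348, 0.241]
tool_rot: [-0.0, 0.646, 0.763, -0.0]
contact_force: [-0.3, 0.0, 0.3]
gripper_width: 0.998
```

Run:
```python
from h import *
show()
G=np.array([.4517,-.0035,0])+.104*U+np.array([0,0,.052])
Rt=pose(0);go(G+[0,0,.19],Rt)
```

```text
t 0.9 p [0.3599 0.3348 0.241 ] q [ 0.598 -0.281  1.903  0.     1.519  0.432] F [-0.3  0.   0.3] M [0.03 0.01 0.04] w 0.998
lin [-0.2643, 0.0954, -0.0011] rot [-0.02, 0.01, 35.67]
```

Run:
```python
from h import *
G=np.array([.4517,-.0035,0])+.104*U+np.array([0,0,.052])
Rt=pose(30);a=Rt.as_matrix()[:,2];go(G-.13*a+.019*a,Rt); print(a)
```

```text
lin [-0.2192, 0.1278, 0.0928] rot [9.31, -29.01, 34.84]
[-0.22050141 -0.44875286 -0.8660254 ]
```

{"fn": "apply_moves", "kwargs": {"commands": [{"linear": [-0.219, 0.128, 0.093], "delta_rot": [9.3, -29, 34.8], "fingers": 0}, {"linear": [-0.219, 0.128, 0.093], "delta_rot": [9.3, -29, 34.8], "fingers": 0}, {"linear": [-0.219, 0.128, 0.093], "delta_rot": [9.3, -29, 34.8], "fingers": 0}, {"linear": [-0.219, 0.128, 0.093], "delta_rot": [9.3, -29, 34.8], "fingers": 0}, {"linear": [-0.219, 0.128, 0.093], "delta_rot": [9.3, -29, 34.8], "fingers": 0}, {"linear": [-0.219, 0.128, 0.093], "delta_rot": [9.3, -29, 34.8], "fingers": 0}, {"linear": [-0.219, 0.128, 0.093], "delta_rot": [9.3, -29, 34.8], "fingers": 0}, {"linear": [-0.219, 0.128, 0.093], "delta_rot": [9.3, -29, 34.8], "fingers": 0}]}}

```text
time: 1.7
tool_pos: [0.5218, 0.142, 0.1477]
tool_rot: [0.136, 0.818, 0.513, -0.22]
contact_force: [0.0, 0.6, 0.0]
gripper_width: 0.996
```

Run:
```python
from h import *
show()
G=np.array([.4517,-.0035,0])+.104*U+np.array([0,0,.052])
Rt=pose(30);a=Rt.as_matrix()[:,2];go(G-.13*a+.019*a,Rt);go(G+.019*a,Rt)
for n in("top","side"):
    im=eyes.grab_frame(n)
    for pt in proj(n,[G,G+[0,0,.018],np.array([.4517,-.0035,.07])]): cv2.circle(im,tuple(int(round(v)) for v in pt),1,(255,255,0),-1)
    cv2.imwrite(f"pics/{n}1.png",cv2.resize(im[150:350,200:440],None,fx=3,fy=3)[...,::-1])
```

```text
t 1.7 p [0.5218 0.142  0.1477] q [ 0.314  0.19   1.672 -0.369  1.655  0.804] F [0.  0.6 0. ] M [ 0.21 -0.12 -0.02] w 0.996
lin [-0.002, 0.0012, 0.0006] rot [0.05, -0.02, 0.35]
lin [-0.002, 0.0011, 0.1306] rot [0.05, -0.02, 0.35]
```

View pics/top1.png

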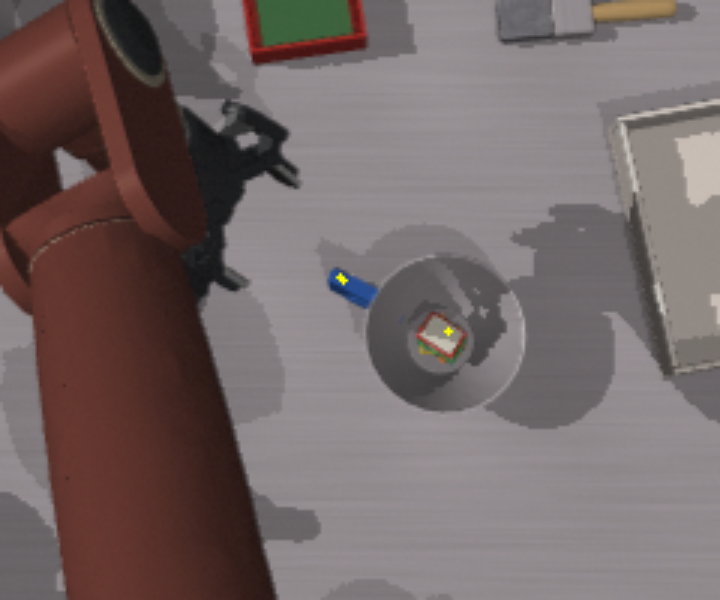

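View pics/side1.png

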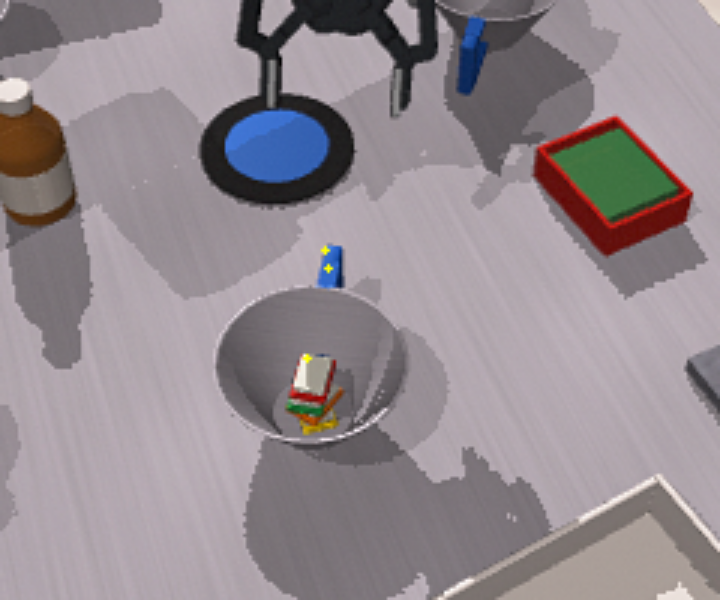

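The top view marks the bar top at crop (342,279), and the side mark at (325,250) is 1–2 mm off the bar. The fingers line up with the handle, so I'll go in.

{"fn": "apply_moves", "kwargs": {"commands": [{"linear": [-0.001, 0.001, 0.025], "delta_rot": [0, 0, 0.3], "fingers": 0}, {"linear": [-0.002, 0.001, 0.05], "delta_rot": [0, 0, 0.3], "fingers": 0}, {"linear": [-0.002, 0.001, 0.07], "delta_rot": [0, 0, 0.3], "fingers": 0}, {"linear": [-0.002, 0.001, 0.09], "delta_rot": [0, 0, 0.3], "fingers": 0}, {"linear": [-0.002, 0.001, 0.105], "delta_rot": [0, 0, 0.3], "fingers": 0}, {"linear": [-0.002, 0.001, 0.12], "delta_rot": [0, 0, 0.3], "fingers": 0}, {"linear": [-0.002, 0.001, 0.13], "delta_rot": [0, 0, 0.3], "fingers": 0}, {"linear": [-0.002, 0.001, 0.13], "delta_rot": [0, 0, 0.3], "fingers": 0}]}}

```text
time: 2.6
tool_pos: [0.4928, 0.0805, 0.0357]
tool_rot: [0.137, 0.82, 0.51, -0.22]
contact_force: [0.5, -0.6, 0.8]
gripper_width: 1.003
```

Run:
```python
from h import *
show()
G=np.array([.4517,-.0035,0])+.104*U+np.array([0,0,.052])
Rt=pose(30);a=Rt.as_matrix()[:,2];go(G+.019*a,Rt)
for n in("top","side"):
    im=eyes.grab_frame(n)
    cv2.imwrite(f"pics/{n}2.png",cv2.resize(im[190:310,230:390],None,fx=4,fy=4)[...,::-1])
```

```text
t 2.6 p [0.4928 0.0805 0.0357] q [ 0.23   0.229  1.84  -0.401  1.435  0.818] F [ 0.5 -0.6  0.8] M [ 0.25 -0.12 -0.  ] w 1.003
lin [0.0009, 0.0001, -0.0004] rot [0.0, 0.05, -0.12]
```

View pics/side2.png

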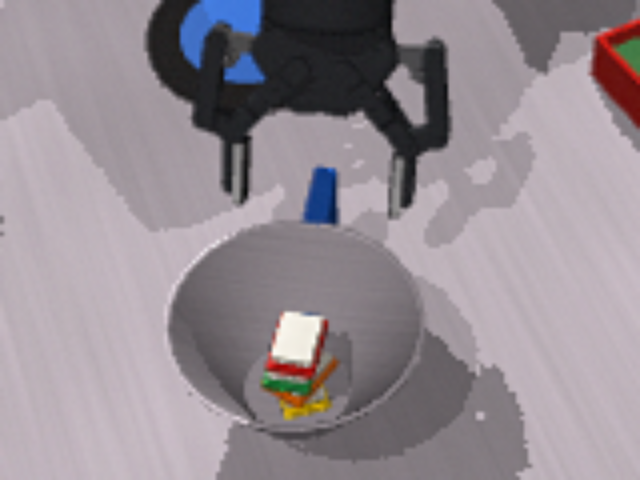

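View pics/top2.png

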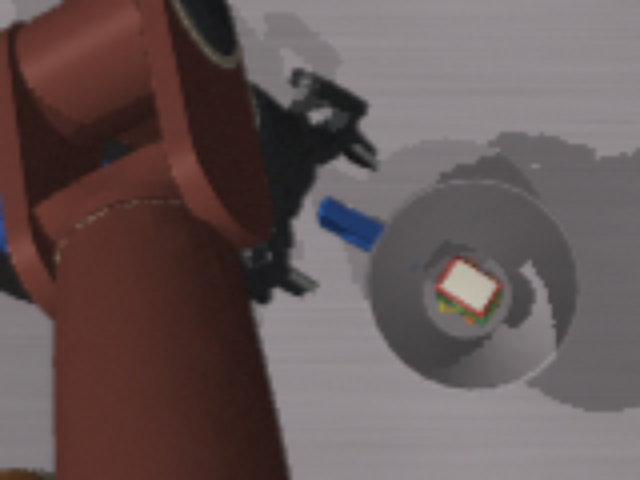

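Seen from the side, the fingertips at (237,200) and (397,212) straddle the bar at (320,195). In the top view their midpoint is also on the bar, so I'll close.

{"fn": "apply_moves", "kwargs": {"commands": [{"linear": [0, 0, 0], "delta_rot": [0, 0, 0], "fingers": 120}, {"linear": [0, 0, 0], "delta_rot": [0, 0, 0], "fingers": 180}, {"linear": [0, 0, 0], "delta_rot": [0, 0, 0], "fingers": 255}, {"linear": [0, 0, 0], "delta_rot": [0, 0, 0], "fingers": 255}, {"linear": [0, 0, 0], "delta_rot": [0, 0, 0], "fingers": 255}, {"linear": [0, 0, 0], "delta_rot": [0, 0, 0], "fingers": 255}, {"linear": [0, 0, 0], "delta_rot": [0, 0, 0], "fingers": 255}, {"linear": [0, 0, 0], "delta_rot": [0, 0, 0], "fingers": 255}]}}

```text
time: 3.5
tool_pos: [0.4941, 0.0809, 0.0368]
tool_rot: [0.138, 0.821, 0.51, -0.219]
contact_force: [0.6, 0.9, 1.3]
gripper_width: 0.147
```

Run:
```python
from h import *
s=show(); R0=rot(s['tool_rot']); print(R0.inv().apply([0,0,.04]))
```

```text
t 3.5 p [0.4941 0.0809 0.0368] q [ 0.23   0.229  1.838 -0.402  1.436  0.818] F [0.6 0.9 1.3] M [ 0.11 -0.05  0.06] w 0.147
[-0.01998213  0.00012766 -0.03465109]
```

{"fn": "apply_moves", "kwargs": {"commands": [{"linear": [-0.0025, 0, -0.0043], "delta_rot": [0, 0, 0], "fingers": 255}, {"linear": [-0.005, 0, -0.0087], "delta_rot": [0, 0, 0], "fingers": 255}, {"linear": [-0.01, 0, -0.0173], "delta_rot": [0, 0, 0], "fingers": 255}, {"linear": [-0.015, 0, -0.026], "delta_rot": [0, 0, 0], "fingers": 255}, {"linear": [-0.02, 0, -0.0346], "delta_rot": [0, 0, 0], "fingers": 255}, {"linear": [-0.025, 0, -0.0433], "delta_rot": [0, 0, 0], "fingers": 255}, {"linear": [-0.025, 0, -0.0433], "delta_rot": [0, 0, 0], "fingers": 255}, {"linear": [-0.025, 0, -0.0433], "delta_rot": [0, 0, 0], "fingers": 255}]}}

```text
time: 4.3
tool_pos: [0.494, 0.081, 0.0871]
tool_rot: [0.138, 0.821, 0.51, -0.218]
contact_force: [-0.0, 0.3, -3.2]
gripper_width: 0.159
```

Run:
```python
from h import *
show()
for n in("top","side"):
    im=eyes.grab_frame(n)
    cv2.imwrite(f"pics/{n}3.png",cv2.resize(im[170:310,230:410],None,fx=4,fy=4)[...,::-1])
```

```text
t 4.3 p [0.494  0.081  0.0871] q [ 0.23   0.155  1.824 -0.398  1.516  0.784] F [-0.   0.3 -3.2] M [ 0.69 -0.35 -0.03] w 0.159
```

View pics/side3.png

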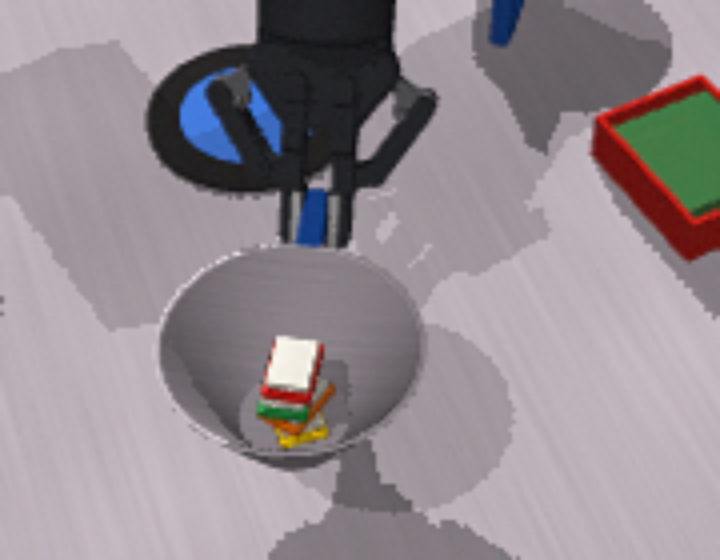

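View pics/top3.png

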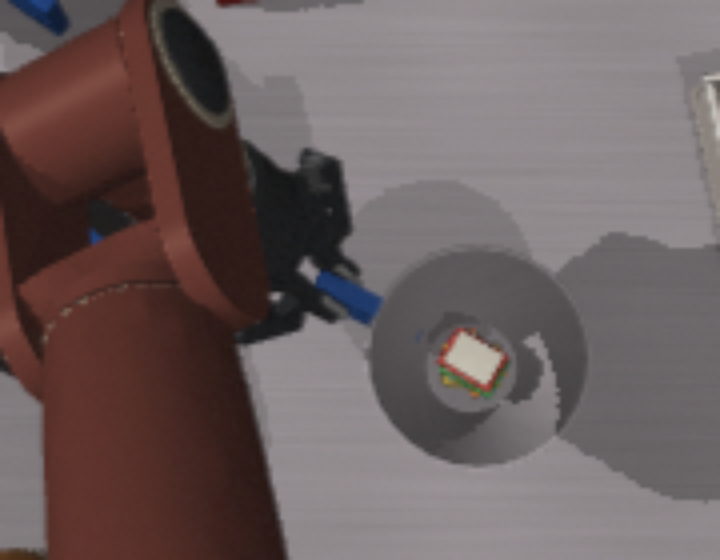

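The jug is held level with the blocks inside, and the wrist carries about 3.2 N. Next I'll plan the pour and check the joint ranges with a kinematic model fitted to the recorded poses.

```bash
cat > k.py <<'E'
from h import *
from scipy.optimize import least_squares
S=[([1.0961,.05336,1.6143,0,1.476,-.119],[.2174,.5853,.2301]),([.598,-.281,1.903,0,1.519,.432],[.3599,.3348,.241]),([.314,.19,1.672,-.369,1.655,.804],[.5218,.142,.1477]),([.23,.229,1.84,-.401,1.435,.818],[.4928,.0805,.0357]),([.23,.155,1.824,-.398,1.516,.784],[.494,.081,.0871])]
def Rs(q): return R.from_euler('ZYYZYZ'[:1],q[0]),R.from_euler('Y',q[1]),R.from_euler('Y',q[2]),R.from_euler('ZYZ',[q[3],q[4],q[5]])
def cols(q):
    r1=R.from_euler('Z',q[0]);r2=r1*R.from_euler('Y',q[1]);r3=r2*R.from_euler('Y',q[2]);r6=r3*R.from_euler('ZYZ',q[3:])
    e=np.eye(3);return np.c_[r1.apply(e[0]),e[2],r2.apply(e[2]),r3.apply(e[2]),r3.apply(e[0]),r6.apply(e[2])],r6*R.from_euler('Z',90,degrees=True)
A=np.vstack([cols(q)[0] for q,_ in S]);b=np.concatenate([p for _,p in S])
par,res,rk,sv=np.linalg.lstsq(A,b,rcond=None)
def fk(q): M,r=cols(q);return M@par,r
LO=np.array([-3.01,-1.01,.06,-1.02,.09,-3.14]);HI=np.array([3.01,2.22,2.58,4.17,2.62,3.14])
def ik(p,Rt,q0):
    f=lambda q:np.r_[fk(q)[0]-p,.3*(fk(q)[1].inv()*Rt).as_rotvec()]
    r=least_squares(f,np.clip(q0,LO+.01,HI-.01),bounds=(LO,HI));return r.x,np.abs(r.fun).max()
E
python3 - <<'E'
from k import *
print(par.round(3),sv.round(3),np.abs(A@par-b).max())
for q,p in S: pass
s=state();print(rot(s['tool_rot']).as_matrix().round(3),fk(s['joint_pos'])[1].as_matrix().round(3))
def tcp(lip,th,L=30,u=U):
    # lip point, tilt deg -> TCP
    t=np.radians(th);z=np.array([0,0,1.]);c,sn=np.cos(t),np.sin(t)
    X=c*u+sn*z;Z=-sn*u+c*z
    g=lip+.176*X-.018*Z; Rt=pose(L-th,u); return g+.019*Rt.as_matrix()[:,2],Rt
T=np.array([.556,-.301,0])
q=s['joint_pos']
for th,lz in((0,.17),(0,.17),(40,.14),(70,.12),(90,.11),(110,.1),(120,.1)):
    p,Rt=tcp(T+.02*U+[0,0,lz],th);q,e=ik(p,Rt,q);print(th,p.round(3),q.round(2),round(e,4))
E
```

```text
[0.034 0.223 0.389 0.576 0.23  0.094] [4.412 3.158 0.605 0.309 0.268 0.169] 0.05942888644525163
[[ 0.384  0.897 -0.22 ]
 [ 0.776 -0.443 -0.449]
 [-0.5    0.002 -0.866]] [[ 0.384  0.897 -0.22 ]
 [ 0.776 -0.443 -0.449]
 [-0.5    0.002 -0.866]]
0 [ 0.638 -0.134  0.136] [-0.14  0.35  1.48 -0.5   1.5   0.4 ] 0.0
0 [ 0.638 -0.134  0.136] [-0.14  0.35  1.48 -0.5   1.5   0.4 ] 0.0
40 [ 0.631 -0.149  0.221] [-0.26  0.17  1.52  0.17  1.43  0.18] 0.0
70 [ 0.604 -0.203  0.265] [-0.42  0.11  1.54  0.7   1.49 -0.02] 0.0
90 [ 0.58  -0.252  0.276] [-0.54  0.13  1.54  1.04  1.59 -0.13] 0.0
110 [ 0.554 -0.305  0.268] [-0.65  0.2   1.53  1.37  1.73 -0.19] 0.0
120 [ 0.541 -0.331  0.261] [-0.69  0.25  1.52  1.52  1.8  -0.2 ] 0.0
```

```bash
cat >> k.py <<'E'
def cols(q):
    r1=R.from_euler('Z',q[0]);r2=r1*R.from_euler('Y',q[1]);r3=r2*R.from_euler('Y',q[2]);r6=r3*R.from_euler('ZYZ',q[3:])
    e=np.eye(3);return np.c_[r1.apply(e[0]),e[2],r1.apply(e[1]),r2.apply(e[2]),r3.apply(e[2]),r6.apply(e[2])],r6*R.from_euler('Z',90,degrees=True)
A=np.vstack([cols(q)[0] for q,_ in S])
par,res,rk,sv=np.linalg.lstsq(A,b,rcond=None)
T=np.array([.556,-.301,0])
def tcp(lip,th,L=30,u=U):
    t=np.radians(th);z=np.array([0,0,1.]);c,sn=np.cos(t),np.sin(t)
    X=c*u+sn*z;Z=-sn*u+c*z
    g=lip+.176*X-.018*Z; Rt=pose(L-th,u); return g+.019*Rt.as_matrix()[:,2],Rt
E
python3 - <<'E'
from k import *
print(par.round(3),sv.round(3),np.abs(A@par-b).max())
s=state();q=s['joint_pos']
for th,lz in((0,.17),(0,.17),(40,.14),(70,.12),(90,.11),(110,.1),(120,.1)):
    p,Rt=tcp(T+.02*U+[0,0,lz],th);q,e=ik(p,Rt,q);print(th,p.round(3),q.round(2),round(e,4))
p,Rt=tcp(T+.02*U+[0,0,.17],0); go(p,Rt); go(s['tool_pos']+[0,0,.04],Rt)
E
```

```text
[-0.007  0.219  0.078  0.365  0.599  0.295] [3.838 3.133 2.265 0.414 0.295 0.246] 0.01011132645281343
0 [ 0.638 -0.134  0.136] [-0.11  0.37  1.49 -0.49  1.49  0.44] 0.0
0 [ 0.638 -0.134  0.136] [-0.11  0.37  1.49 -0.49  1.49  0.44] 0.0
40 [ 0.631 -0.149  0.221] [-0.43  0.13  1.56  0.18  1.45  0.  ] 0.0
70 [ 0.604 -0.203  0.265] [-0.74  0.14  1.58  0.67  1.64 -0.32] 0.0
90 [ 0.58  -0.252  0.276] [-0.92  0.26  1.56  0.93  1.82 -0.46] 0.0
110 [ 0.554 -0.305  0.268] [-1.04  0.45  1.51  1.15  2.02 -0.54] 0.0
120 [ 0.541 -0.331  0.261] [-1.07  0.55  1.48  1.26  2.12 -0.55] 0.0
lin [-0.1355, 0.2249, 0.0218] rot [0.05, -0.0, -0.15]
lin [-0.02, 0.0001, -0.0346] rot [0.05, -0.0, -0.15]
```

{"fn": "apply_moves", "kwargs": {"commands": [{"linear": [-0.01, 0, -0.017], "delta_rot": [0, 0, 0], "fingers": 255}, {"linear": [-0.025, 0.005, -0.038], "delta_rot": [0, 0, 0], "fingers": 255}, {"linear": [-0.035, 0.02, -0.036], "delta_rot": [0, 0, 0], "fingers": 255}, {"linear": [-0.047, 0.043, -0.03], "delta_rot": [0, 0, 0], "fingers": 255}, {"linear": [-0.06, 0.07, -0.024], "delta_rot": [0, 0, 0], "fingers": 255}, {"linear": [-0.073, 0.097, -0.017], "delta_rot": [0, 0, 0], "fingers": 255}, {"linear": [-0.086, 0.124, -0.01], "delta_rot": [0, 0, 0], "fingers": 255}, {"linear": [-0.098, 0.15, -0.003], "delta_rot": [0, 0, 0], "fingers": 255}]}}

```text
time: 5.2
tool_pos: [0.5914, -0.0623, 0.137]
tool_rot: [0.137, 0.821, 0.51, -0.22]
contact_force: [0.1, 0.6, -3.3]
gripper_width: 0.155
```

Run:
```python
from k import *
show()
p,Rt=tcp(T+.02*U+[0,0,.17],0); go(p,Rt)
```

```text
t 5.2 p [ 0.5914 -0.0623  0.137 ] q [-0.017  0.234  1.641 -0.47   1.515  0.529] F [ 0.1  0.6 -3.3] M [ 0.73 -0.3   0.03] w 0.155
lin [-0.0366, 0.0736, 0.0229] rot [-0.02, 0.02, -0.15]
```

{"fn": "apply_moves", "kwargs": {"commands": [{"linear": [-0.009, 0.018, 0.006], "delta_rot": [0, 0, 0], "fingers": 255}, {"linear": [-0.018, 0.037, 0.012], "delta_rot": [0, 0, 0], "fingers": 255}, {"linear": [-0.027, 0.055, 0.017], "delta_rot": [0, 0, 0], "fingers": 255}, {"linear": [-0.033, 0.067, 0.021], "delta_rot": [0, 0, 0], "fingers": 255}, {"linear": [-0.037, 0.074, 0.023], "delta_rot": [0, 0, 0], "fingers": 255}, {"linear": [-0.037, 0.074, 0.023], "delta_rot": [0, 0, 0], "fingers": 255}, {"linear": [-0.037, 0.074, 0.023], "delta_rot": [0, 0, 0], "fingers": 255}, {"linear": [-0.037, 0.074, 0.023], "delta_rot": [0, 0, 0], "fingers": 255}]}}

```text
time: 6.0
tool_pos: [0.6381, -0.1312, 0.1374]
tool_rot: [0.138, 0.82, 0.51, -0.219]
contact_force: [0.1, -0.1, -2.9]
gripper_width: 0.153
```

Run:
```python
from k import *
show()
for th,lz in((0,.17),(20,.155),(40,.14),(50,.135),(60,.13)):
    p,Rt=tcp(T+.02*U+[0,0,lz],th); print(th);go(p,Rt)
for n in("top","side"):
    im=eyes.grab_frame(n); cv2.imwrite(f"pics/{n}4.png",im[...,::-1])
```

```text
t 6.0 p [ 0.6381 -0.1312  0.1374] q [-0.114  0.326  1.528 -0.492  1.488  0.436] F [ 0.1 -0.1 -2.9] M [ 0.68 -0.32 -0.01] w 0.153
0
lin [-0.0009, 0.0012, 0.0027] rot [0.09, -0.03, -0.12]
20
lin [-0.0214, 0.0013, -0.0363] rot [0.11, 19.97, -0.1]
40
lin [-0.058, 0.0014, -0.0627] rot [0.13, 39.97, -0.08]
50
lin [-0.0819, 0.0015, -0.0716] rot [0.14, 49.97, -0.07]
60
lin [-0.1078, 0.0016, -0.0758] rot [0.15, 59.97, -0.06]
```

View pics/top4.png

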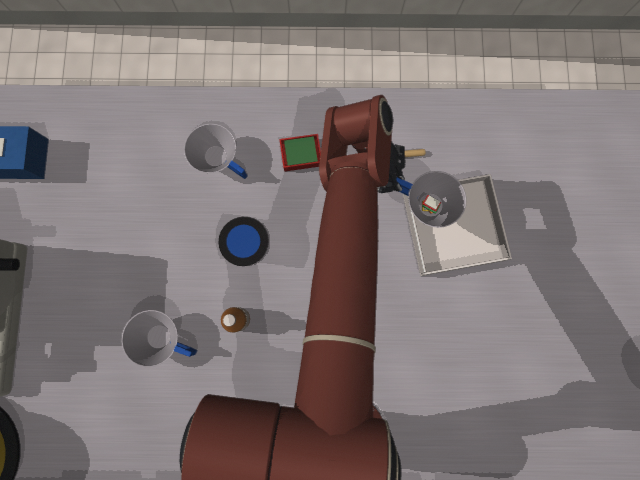

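View pics/side4.png

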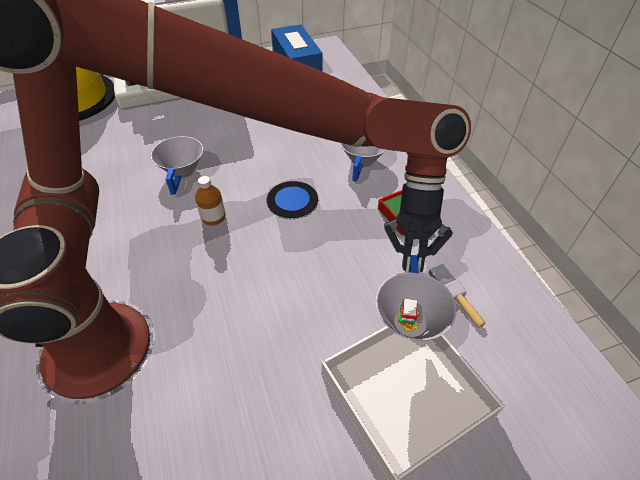

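Blocks still sit in the jug, which hangs over the tray's near corner with the pouring lip toward the tray's centre. I'll start tipping.

{"fn": "apply_moves", "kwargs": {"commands": [{"linear": [-0.005, 0.001, -0.012], "delta_rot": [0, 6, 0], "fingers": 255}, {"linear": [-0.011, 0.001, -0.023], "delta_rot": [0, 12, 0], "fingers": 255}, {"linear": [-0.02, 0.001, -0.035], "delta_rot": [0, 19, 0], "fingers": 255}, {"linear": [-0.029, 0.001, -0.044], "delta_rot": [0, 25, 0], "fingers": 255}, {"linear": [-0.04, 0.001, -0.052], "delta_rot": [0, 31, 0], "fingers": 255}, {"linear": [-0.054, 0.001, -0.061], "delta_rot": [0, 38, 0], "fingers": 255}, {"linear": [-0.067, 0.001, -0.067], "delta_rot": [0, 44, 0], "fingers": 255}, {"linear": [-0.082, 0.001, -0.072], "delta_rot": [0, 50, 0], "fingers": 255}]}}

```text
time: 6.9
tool_pos: [0.6229, -0.1638, 0.2421]
tool_rot: [-0.091, 0.836, 0.521, 0.15]
contact_force: [0.9, 0.0, -2.9]
gripper_width: 0.156
```

Run:
```python
from k import *
show()
for th,lz in((50,.135),(60,.13),(70,.125),(80,.12),(90,.115),(100,.11)):
    p,Rt=tcp(T+.02*U+[0,0,lz],th); print(th);go(p,Rt)
for n in("top","side"):
    im=eyes.grab_frame(n); cv2.imwrite(f"pics/{n}5.png",im[100:340,300:620][...,::-1].repeat(2,0).repeat(2,1) if n=="top" else im[240:480,300:620][...,::-1].repeat(2,0).repeat(2,1))
```

```text
t 6.9 p [ 0.6229 -0.1638  0.2421] q [-0.525  0.071  1.605  0.352  1.492 -0.101] F [ 0.9  0.  -2.9] M [-0.16  0.1   0.  ] w 0.156
50
lin [0.0001, 0.0005, 0.0019] rot [0.21, -0.16, 0.06]
60
lin [-0.0133, 0.0006, -0.0207] rot [0.21, 9.84, 0.08]
70
lin [-0.0312, 0.0006, -0.0408] rot [0.2, 19.84, 0.1]
80
lin [-0.0532, 0.0007, -0.0578] rot [0.19, 29.84, 0.12]
90
lin [-0.0786, 0.0007, -0.0708] rot [0.18, 39.84, 0.13]
100
lin [-0.1068, 0.0007, -0.0795] rot [0.17, 49.84, 0.15]
```

View pics/top5.png

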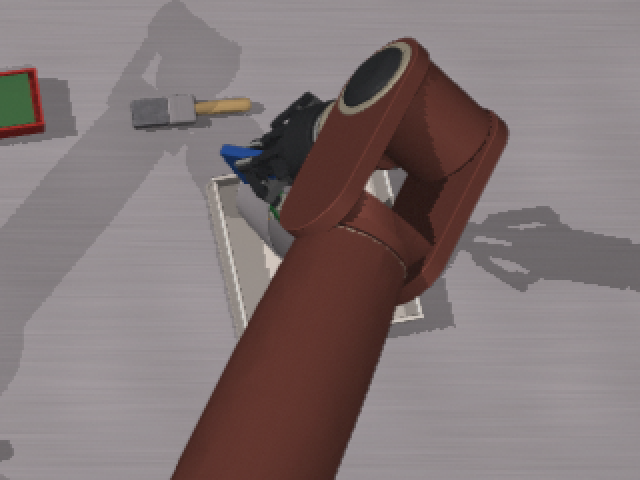

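View pics/side5.png

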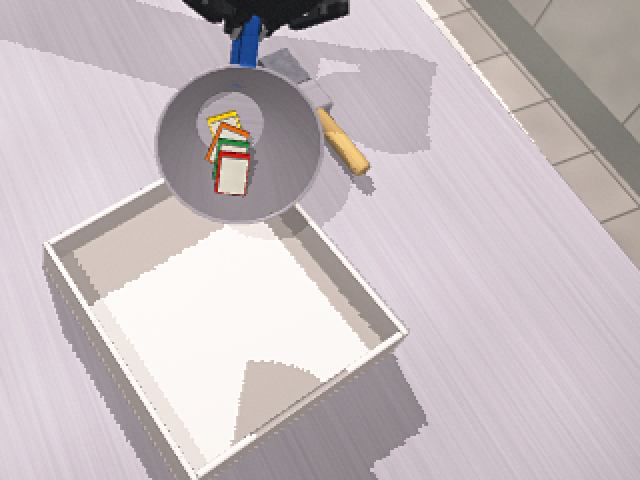

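{"fn": "apply_moves", "kwargs": {"commands": [{"linear": [-0.008, 0.001, -0.013], "delta_rot": [0, 6, 0], "fingers": 255}, {"linear": [-0.0165, 0.001, -0.025], "delta_rot": [0, 12, 0], "fingers": 255}, {"linear": [-0.029, 0.001, -0.039], "delta_rot": [0, 19, 0], "fingers": 255}, {"linear": [-0.042, 0.001, -0.05], "delta_rot": [0, 25, 0], "fingers": 255}, {"linear": [-0.055, 0.001, -0.059], "delta_rot": [0, 31, 0], "fingers": 255}, {"linear": [-0.073, 0.001, -0.069], "delta_rot": [0, 38, 0], "fingers": 255}, {"linear": [-0.09, 0.001, -0.075], "delta_rot": [0, 44, 0], "fingers": 255}, {"linear": [-0.107, 0.001, -0.08], "delta_rot": [0, 50, 0], "fingers": 255}]}}

```text
time: 7.8
tool_pos: [0.5674, -0.2788, 0.279]
tool_rot: [-0.303, 0.695, 0.433, 0.487]
contact_force: [0.1, 0.2, -2.4]
gripper_width: 0.153
```

Run:
```python
from k import *
show()
for th,lz in((100,.11),(110,.105),(115,.105),(120,.105)):
    p,Rt=tcp(T+.02*U+[0,0,lz],th); print(th);go(p,Rt)
im=eyes.grab_frame("side"); cv2.imwrite(f"pics/side6.png",im[240:480,300:620][...,::-1].repeat(2,0).repeat(2,1))
```

```text
t 7.8 p [ 0.5674 -0.2788  0.279 ] q [-0.959  0.299  1.57   1.062  1.909 -0.48 ] F [ 0.1  0.2 -2.4] M [-0.72  0.39  0.01] w 0.153
100
lin [0.001, -0.0005, -0.0003] rot [0.03, -0.04, 0.09]
110
lin [-0.0154, -0.0005, -0.0258] rot [0.02, 9.96, 0.09]
115
lin [-0.023, -0.0005, -0.0385] rot [0.02, 14.96, 0.1]
120
lin [-0.0317, -0.0005, -0.0506] rot [0.01, 19.96, 0.1]
```

View pics/side6.png

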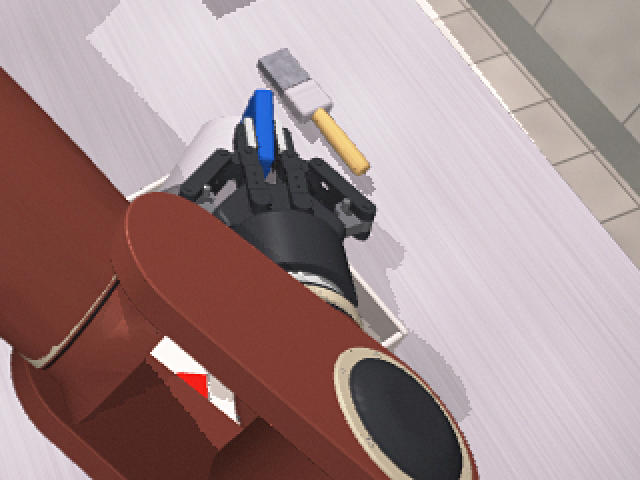

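A red block already shows in the tray at (192,384). I'll tip on to 118° and pause.

{"fn": "apply_moves", "kwargs": {"commands": [{"linear": [-0.008, 0, -0.013], "delta_rot": [0, 5, 0], "fingers": 255}, {"linear": [-0.0154, 0, -0.026], "delta_rot": [0, 10, 0], "fingers": 255}, {"linear": [-0.023, 0, -0.0385], "delta_rot": [0, 15, 0], "fingers": 255}, {"linear": [-0.028, 0, -0.046], "delta_rot": [0, 18, 0], "fingers": 255}, {"linear": [-0.028, 0, -0.046], "delta_rot": [0, 18, 0], "fingers": 255}, {"linear": [-0.028, 0, -0.046], "delta_rot": [0, 18, 0], "fingers": 255}, {"linear": [-0.028, 0, -0.046], "delta_rot": [0, 18, 0], "fingers": 255}, {"linear": [-0.028, 0, -0.046], "delta_rot": [0, 18, 0], "fingers": 255}]}}

```text
time: 8.65
tool_pos: [0.5448, -0.3256, 0.2699]
tool_rot: [-0.365, 0.61, 0.382, 0.59]
contact_force: [-0.6, -1.0, -2.6]
gripper_width: 0.156
```

Run:
```python
from k import *
show()
for n in("top","side"):
    im=eyes.grab_frame(n); cv2.imwrite(f"pics/{n}7.png",im[100:340,300:620][...,::-1].repeat(2,0).repeat(2,1) if n=="top" else im[240:480,300:620][...,::-1].repeat(2,0).repeat(2,1))
```

```text
t 8.65 p [ 0.5448 -0.3256  0.2699] q [-1.043  0.471  1.524  1.267  2.082 -0.519] F [-0.6 -1.  -2.6] M [-0.83  0.42  0.03] w 0.156
```

View pics/top7.png

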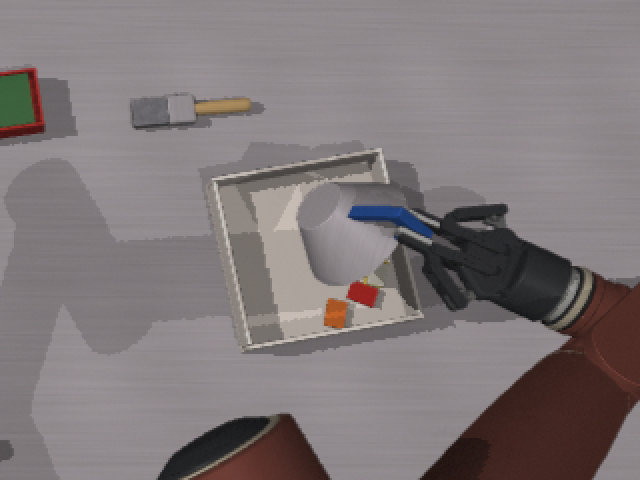

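View pics/side7.png

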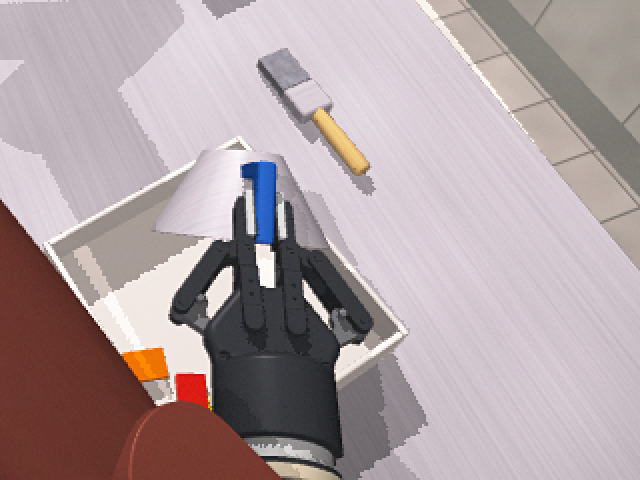

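Orange (335,312), red (363,294) and some yellow are in the tray, but green is not visible yet. I'll lift the jug at the same tilt and look.

Run:
```python
from k import *
s=state();go(s['tool_pos']+.07*U+[0,0,.06],rot(s['tool_rot']))
```

```text
lin [0.0625, 0.0002, 0.0678] rot [0.0, 0.0, 0.0]
```

{"fn": "apply_moves", "kwargs": {"commands": [{"linear": [0.01, 0, 0.011], "delta_rot": [0, 0, 0], "fingers": 255}, {"linear": [0.025, 0, 0.027], "delta_rot": [0, 0, 0], "fingers": 255}, {"linear": [0.04, 0, 0.044], "delta_rot": [0, 0, 0], "fingers": 255}, {"linear": [0.055, 0, 0.06], "delta_rot": [0, 0, 0], "fingers": 255}, {"linear": [0.062, 0, 0.068], "delta_rot": [0, 0, 0], "fingers": 255}, {"linear": [0.062, 0, 0.068], "delta_rot": [0, 0, 0], "fingers": 255}, {"linear": [0.062, 0, 0.068], "delta_rot": [0, 0, 0], "fingers": 255}, {"linear": [0.062, 0, 0.068], "delta_rot": [0, 0, 0], "fingers": 255}]}}

```text
time: 9.55
tool_pos: [0.5749, -0.2636, 0.3275]
tool_rot: [-0.366, 0.611, 0.38, 0.591]
contact_force: [0.0, 0.4, -2.6]
gripper_width: 0.154
```

Run:
```python
from k import *
show()
for n in("top","side"):
    im=eyes.grab_frame(n); cv2.imwrite(f"pics/{n}8.png",im[100:340,300:620][...,::-1].repeat(2,0).repeat(2,1) if n=="top" else im[240:480,300:620][...,::-1].repeat(2,0).repeat(2,1))
```

```text
t 9.55 p [ 0.5749 -0.2636  0.3275] q [-0.959  0.34   1.589  1.347  2.023 -0.419] F [ 0.   0.4 -2.6] M [-0.87  0.44  0.  ] w 0.154
```

View pics/top8.png

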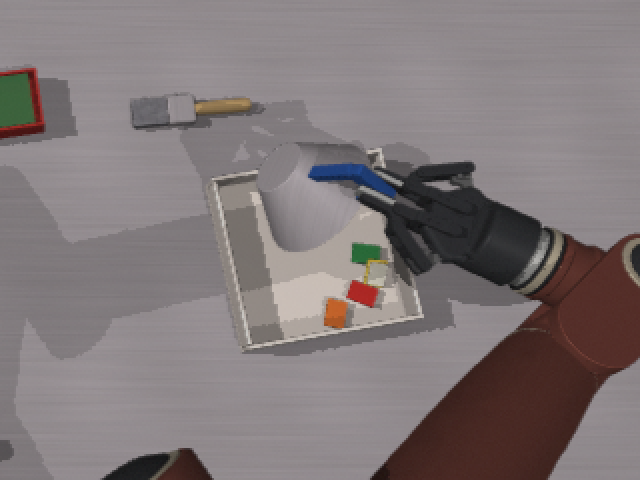

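View pics/side8.png

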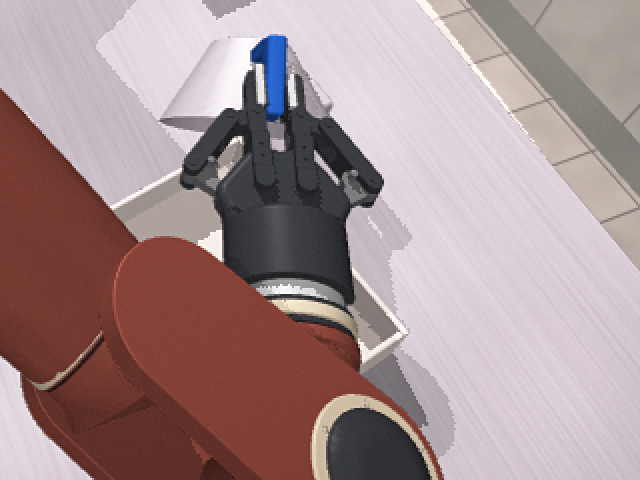

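All four blocks are in the tray: green (366,253), yellow (377,272), red (362,294) and orange (335,312). Next I'll right the jug and carry it to the mat.

Run:
```python
from k import *
s=state();q=s['joint_pos']
M=np.array([.5125,.284,0]);a=pose(30).as_matrix()[:,2]
E=M+.104*U+[0,0,.056]+.019*a;print("place tcp",E)
for p,L in(((.60,-.15,.33),-30),((.6,0.,.25),30),(E+[0,0,.08],30),(E,30)):
    q,e=ik(np.array(p),pose(L),q);print(q.round(2),e)
go([.6,-.15,.33],pose(-30))
```

```text
place tcp [0.55417477 0.36881429 0.03954552]
[-0.61  0.02  1.54  0.52  1.65 -0.14] 2.3038237983996623e-11
[ 0.08  0.24  1.45 -0.45  1.73  0.53] 4.960901689443631e-10
[ 0.58  0.64  1.16 -0.26  1.79  1.04] 2.2173374247813626e-12
[ 0.58  0.71  1.21 -0.26  1.69  1.07] 8.526962025356966e-09
lin [0.0064, -0.028, 0.113] rot [0.18, -58.06, -0.0]
```

{"fn": "apply_moves", "kwargs": {"commands": [{"linear": [0.001, -0.003, 0.012], "delta_rot": [0, -6, 0], "fingers": 255}, {"linear": [0.002, -0.007, 0.028], "delta_rot": [0, -14, 0], "fingers": 255}, {"linear": [0.003, -0.011, 0.044], "delta_rot": [0, -22, 0], "fingers": 255}, {"linear": [0.004, -0.015, 0.06], "delta_rot": [0, -30, 0], "fingers": 255}, {"linear": [0.005, -0.019, 0.076], "delta_rot": [0, -38, 0], "fingers": 255}, {"linear": [0.006, -0.023, 0.092], "delta_rot": [0, -46, 0], "fingers": 255}, {"linear": [0.006, -0.026, 0.105], "delta_rot": [0, -54, 0], "fingers": 255}, {"linear": [0.006, -0.028, 0.113], "delta_rot": [0, -58, 0], "fingers": 255}]}}

```text
time: 10.45
tool_pos: [0.6007, -0.1481, 0.3326]
tool_rot: [-0.134, 0.82, 0.511, 0.22]
contact_force: [-0.3, 0.5, -1.3]
gripper_width: 0.158
```

Run:
```python
from k import *
show();go([.6,0,.25],pose(30))
```

```text
t 10.45 p [ 0.6007 -0.1481  0.3326] q [-0.592 -0.029  1.589  0.518  1.642 -0.115] F [-0.3  0.5 -1.3] M [-0.26  0.14  0.04] w 0.158
lin [0.0741, -0.0665, 0.1373] rot [0.36, -59.87, -0.01]
```

{"fn": "apply_moves", "kwargs": {"commands": [{"linear": [0.009, -0.008, 0.017], "delta_rot": [0, -7.5, 0], "fingers": 255}, {"linear": [0.019, -0.017, 0.034], "delta_rot": [0, -15, 0], "fingers": 255}, {"linear": [0.028, -0.025, 0.051], "delta_rot": [0, -22.5, 0], "fingers": 255}, {"linear": [0.037, -0.033, 0.068], "delta_rot": [0, -30, 0], "fingers": 255}, {"linear": [0.046, -0.042, 0.086], "delta_rot": [0, -37.5, 0], "fingers": 255}, {"linear": [0.056, -0.05, 0.103], "delta_rot": [0, -45, 0], "fingers": 255}, {"linear": [0.065, -0.058, 0.12], "delta_rot": [0, -52.5, 0], "fingers": 255}, {"linear": [0.074, -0.067, 0.137], "delta_rot": [0, -59.9, 0], "fingers": 255}]}}

```text
time: 11.25
tool_pos: [0.599, 0.0004, 0.2483]
tool_rot: [0.138, 0.821, 0.509, -0.219]
contact_force: [-0.1, -0.3, -2.3]
gripper_width: 0.151
```

Run:
```python
from k import *
show();E=np.array([.5542,.3688,.0395]);go(E+[0,0,.08],pose(30));go([.577,.18,.185],pose(30))
```

```text
t 11.25 p [5.990e-01 4.000e-04 2.483e-01] q [ 0.078  0.175  1.516 -0.451  1.72   0.531] F [-0.1 -0.3 -2.3] M [ 0.58 -0.29  0.02] w 0.151
lin [0.3329, -0.2038, -0.0443] rot [0.06, 0.03, -0.19]
lin [0.1625, -0.0995, -0.0212] rot [0.06, 0.03, -0.19]
```

{"fn": "apply_moves", "kwargs": {"commands": [{"linear": [0.02, -0.012, -0.003], "delta_rot": [0, 0, 0], "fingers": 255}, {"linear": [0.055, -0.034, -0.007], "delta_rot": [0, 0, 0], "fingers": 255}, {"linear": [0.092, -0.056, -0.012], "delta_rot": [0, 0, 0], "fingers": 255}, {"linear": [0.13, -0.08, -0.017], "delta_rot": [0, 0, 0], "fingers": 255}, {"linear": [0.168, -0.103, -0.022], "delta_rot": [0, 0, 0], "fingers": 255}, {"linear": [0.206, -0.126, -0.027], "delta_rot": [0, 0, 0], "fingers": 255}, {"linear": [0.24, -0.147, -0.032], "delta_rot": [0, 0, 0], "fingers": 255}, {"linear": [0.265, -0.162, -0.035], "delta_rot": [0, 0, 0], "fingers": 255}]}}

```text
time: 12.05
tool_pos: [0.5622, 0.2947, 0.1442]
tool_rot: [0.136, 0.82, 0.51, -0.219]
contact_force: [0.0, -0.9, -2.2]
gripper_width: 0.156
```

Run:
```python
from k import *
show();E=np.array([.5542,.3688,.0395]);go(E+[0,0,.06],pose(30))
```

```text
t 12.05 p [0.5622 0.2947 0.1442] q [ 0.493  0.433  1.379 -0.298  1.759  0.959] F [ 0.  -0.9 -2.2] M [ 0.54 -0.31 -0.01] w 0.156
lin [0.0768, -0.0399, 0.0075] rot [-0.08, -0.14, -0.05]
```

{"fn": "apply_moves", "kwargs": {"commands": [{"linear": [0.022, -0.012, 0.002], "delta_rot": [0, 0, 0], "fingers": 255}, {"linear": [0.044, -0.023, 0.004], "delta_rot": [0, 0, 0], "fingers": 255}, {"linear": [0.062, -0.032, 0.006], "delta_rot": [0, 0, 0], "fingers": 255}, {"linear": [0.073, -0.038, 0.007], "delta_rot": [0, 0, 0], "fingers": 255}, {"linear": [0.077, -0.04, 0.007], "delta_rot": [0, 0, 0], "fingers": 255}, {"linear": [0.077, -0.04, 0.007], "delta_rot": [0, 0, 0], "fingers": 255}, {"linear": [0.077, -0.04, 0.007], "delta_rot": [0, 0, 0], "fingers": 255}, {"linear": [0.077, -0.04, 0.007], "delta_rot": [0, 0, 0], "fingers": 255}]}}

```text
time: 12.85
tool_pos: [0.5562, 0.3662, 0.1029]
tool_rot: [0.137, 0.821, 0.509, -0.218]
contact_force: [0.6, 0.4, -2.0]
gripper_width: 0.155
```

Run:
```python
from k import *
s=show();E=np.array([.5542,.3688,.0395]);go(E+[0,0,.06],pose(30));go(E,pose(30))
a=rot(s['tool_rot']).as_matrix()[:,2];G=s['tool_pos']-.019*a;print(G)
C=G-.104*U+[0,0,.018]
t=np.linspace(0,2*np.pi,60);ring=C+.072*np.c_[np.cos(t),np.sin(t),0*t]
for n in("top","side"):
    im=eyes.grab_frame(n);cv2.imwrite(f"pics/{n}9raw.png",im[...,::-1])
    for pt in proj(n,ring): cv2.circle(im,tuple(int(round(v)) for v in pt),0,(255,255,0),-1)
    c=proj(n,C)[0].astype(int);im=im[c[1]-60:c[1]+90,c[0]-100:c[0]+100]
    cv2.imwrite(f"pics/{n}9.png",cv2.resize(im,None,fx=4,fy=4,interpolation=0)[...,::-1])
```

```text
t 12.85 p [0.5562 0.3662 0.1029] q [ 0.578  0.551  1.291 -0.263  1.75   1.051] F [ 0.6  0.4 -2. ] M [ 0.51 -0.26 -0.06] w 0.155
lin [0.0029, -0.003, 0.0022] rot [0.1, -0.18, -0.24]
lin [0.0327, -0.0032, 0.0543] rot [0.1, -0.18, -0.24]
[0.5603793  0.37468428 0.11935668]
```

View pics/top9.png

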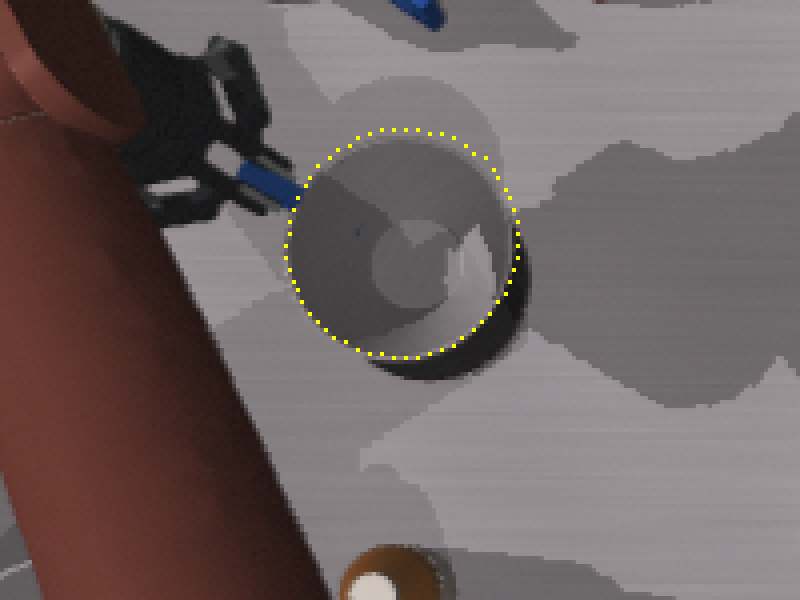

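View pics/side9.png

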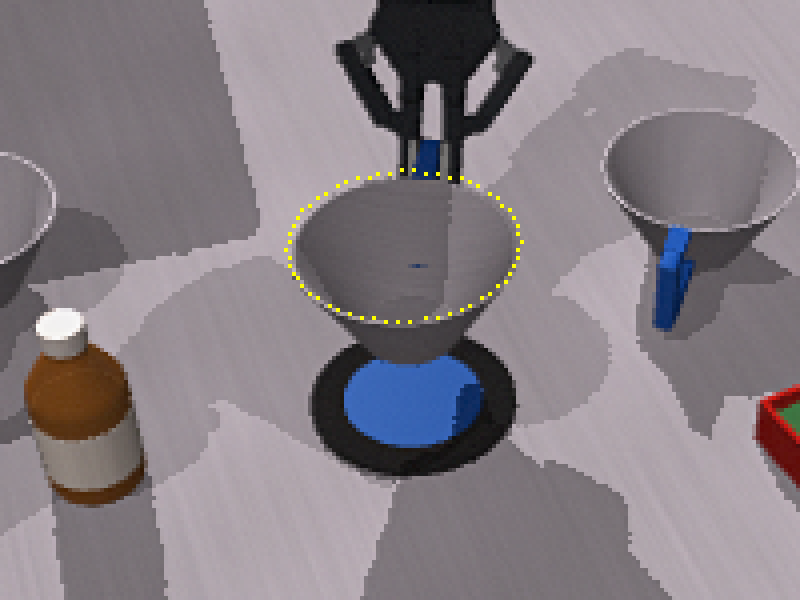

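The predicted rim ring matches the jug to within about a pixel in both views, so it hasn't slipped noticeably in the grip. I'll lower it gently.

{"fn": "apply_moves", "kwargs": {"commands": [{"linear": [0.007, -0.001, 0.011], "delta_rot": [0, 0, 0], "fingers": 255}, {"linear": [0.013, -0.002, 0.021], "delta_rot": [0, 0, 0], "fingers": 255}, {"linear": [0.018, -0.003, 0.03], "delta_rot": [0, 0, 0], "fingers": 255}, {"linear": [0.023, -0.003, 0.038], "delta_rot": [0, 0, 0], "fingers": 255}, {"linear": [0.027, -0.003, 0.045], "delta_rot": [0, 0, 0], "fingers": 255}, {"linear": [0.03, -0.003, 0.05], "delta_rot": [0, 0, 0], "fingers": 255}, {"linear": [0.031, -0.003, 0.052], "delta_rot": [0, 0, 0], "fingers": 255}, {"linear": [0.031, -0.003, 0.052], "delta_rot": [0, 0, 0], "fingers": 255}]}}

```text
time: 13.75
tool_pos: [0.5536, 0.3688, 0.0415]
tool_rot: [0.137, 0.821, 0.51, -0.218]
contact_force: [0.5, -0.2, -2.6]
gripper_width: 0.158
```

Run:
```python
from k import *
s=show();E=np.array([.5542,.3688,.0395]);go(E,pose(30));go(s['tool_pos']-[0,0,.002],rot(s['tool_rot']))
```

```text
t 13.75 p [0.5536 0.3688 0.0415] q [ 0.583  0.617  1.31  -0.258  1.671  1.076] F [ 0.5 -0.2 -2.6] M [ 0.5  -0.25 -0.02] w 0.158
lin [0.0012, 0.0006, 0.0016] rot [0.1, -0.11, -0.17]
lin [0.001, -0.0, 0.0017] rot [0.0, 0.0, 0.0]
```

Still hanging (−2.6 N), so I'll lower a few more millimetres and read the force.

{"fn": "apply_moves", "kwargs": {"commands": [{"linear": [0.0003, 0, 0.0004], "delta_rot": [0, 0, 0], "fingers": 255}, {"linear": [0.0005, 0, 0.0009], "delta_rot": [0, 0, 0], "fingers": 255}, {"linear": [0.0008, 0, 0.0013], "delta_rot": [0, 0, 0], "fingers": 255}, {"linear": [0.001, 0, 0.0017], "delta_rot": [0, 0, 0], "fingers": 255}, {"linear": [0.001, 0, 0.0017], "delta_rot": [0, 0, 0], "fingers": 255}, {"linear": [0.001, 0, 0.0017], "delta_rot": [0, 0, 0], "fingers": 255}, {"linear": [0.001, 0, 0.0017], "delta_rot": [0, 0, 0], "fingers": 255}, {"linear": [0.001, 0, 0.0017], "delta_rot": [0, 0, 0], "fingers": 255}]}}

```text
time: 14.55
tool_pos: [0.5541, 0.3692, 0.0408]
tool_rot: [0.137, 0.821, 0.51, -0.218]
contact_force: [0.7, 2.2, 5.5]
gripper_width: 0.155
```

Run:
```python
from k import *
s=show()
for n in("top","side"):
    im=eyes.grab_frame(n)
    im=im[190:310,180:340] if n=="top" else im[110:260,210:370]
    cv2.imwrite(f"pics/{n}10.png",cv2.resize(im,None,fx=4,fy=4,interpolation=0)[...,::-1])
```

```text
t 14.55 p [0.5541 0.3692 0.0408] q [ 0.583  0.618  1.309 -0.258  1.669  1.077] F [0.7 2.2 5.5] M [-0.16  0.23 -0.11] w 0.155
```

View pics/side10.png

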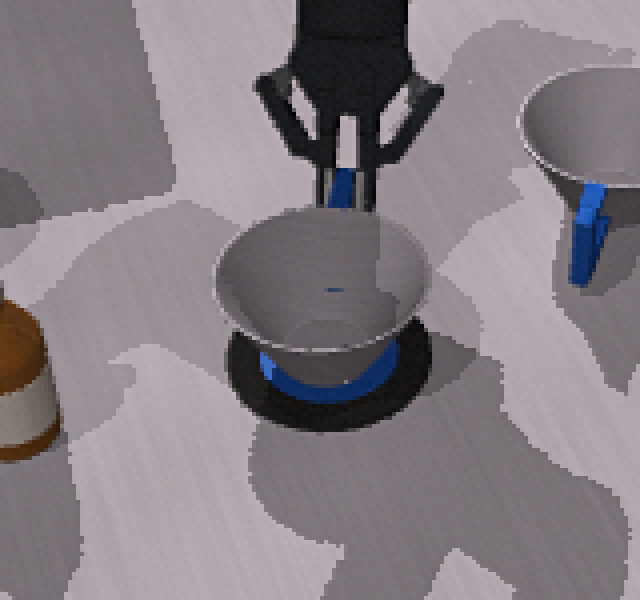

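View pics/top10.png

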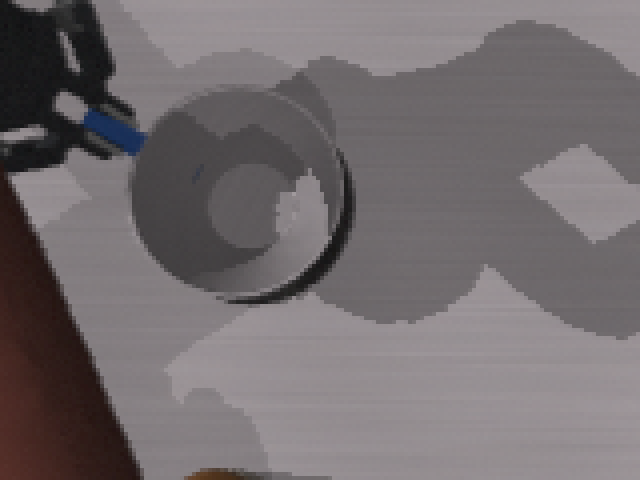

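The jug now rests on the mat (+5.5 N) with the blue disc concentric around its base. Releasing.

{"fn": "apply_moves", "kwargs": {"commands": [{"linear": [0, 0, 0], "delta_rot": [0, 0, 0], "fingers": 200}, {"linear": [0, 0, 0], "delta_rot": [0, 0, 0], "fingers": 150}, {"linear": [0, 0, 0], "delta_rot": [0, 0, 0], "fingers": 80}, {"linear": [0, 0, 0], "delta_rot": [0, 0, 0], "fingers": 0}, {"linear": [0, 0, 0], "delta_rot": [0, 0, 0], "fingers": 0}, {"linear": [0, 0, 0], "delta_rot": [0, 0, 0], "fingers": 0}, {"linear": [0, 0, 0], "delta_rot": [0, 0, 0], "fingers": 0}, {"linear": [0, 0, 0], "delta_rot": [0, 0, 0], "fingers": 0}]}}

```text
time: 15.45
tool_pos: [0.5536, 0.3688, 0.0394]
tool_rot: [0.137, 0.821, 0.51, -0.218]
contact_force: [0.5, -0.8, 0.5]
gripper_width: 0.997
```

{"fn": "apply_moves", "kwargs": {"commands": [{"linear": [0, 0, -0.01], "delta_rot": [0, 0, 0], "fingers": 0}, {"linear": [0, 0, -0.025], "delta_rot": [0, 0, 0], "fingers": 0}, {"linear": [0, 0, -0.045], "delta_rot": [0, 0, 0], "fingers": 0}, {"linear": [0, 0, -0.065], "delta_rot": [0, 0, 0], "fingers": 0}, {"linear": [0, 0, -0.09], "delta_rot": [0, 0, 0], "fingers": 0}, {"linear": [0, 0, -0.115], "delta_rot": [0, 0, 0], "fingers": 0}, {"linear": [0, 0, -0.14], "delta_rot": [0, 0, 0], "fingers": 0}, {"linear": [0, 0, -0.14], "delta_rot": [0, 0, 0], "fingers": 0}]}}

```text
time: 16.25
tool_pos: [0.5863, 0.4343, 0.1668]
tool_rot: [0.137, 0.822, 0.51, -0.213]
contact_force: [0.2, 0.3, 0.2]
gripper_width: 1.0
```

Run:
```python
from k import *
s=show()
M=np.array([.5125,.284,0]);t=np.linspace(0,2*np.pi,50);ring=M+[0,0,.074]+.072*np.c_[np.cos(t),np.sin(t),0*t]
for n in("top","side"):
    im=eyes.grab_frame(n);cv2.imwrite(f"pics/{n}11raw.png",im[...,::-1])
    for pt in proj(n,ring): cv2.circle(im,tuple(int(round(v)) for v in pt),0,(255,255,0),-1)
    im=im[190:310,180:340] if n=="top" else im[110:260,210:370]
    cv2.imwrite(f"pics/{n}11.png",cv2.resize(im,None,fx=4,fy=4,interpolation=0)[...,::-1])
```

```text
t 16.25 p [0.5863 0.4343 0.1668] q [ 0.626  0.644  1.048 -0.251  1.899  1.059] F [0.2 0.3 0.2] M [ 0.18 -0.13 -0.05] w 1.0
```

View pics/side11.png

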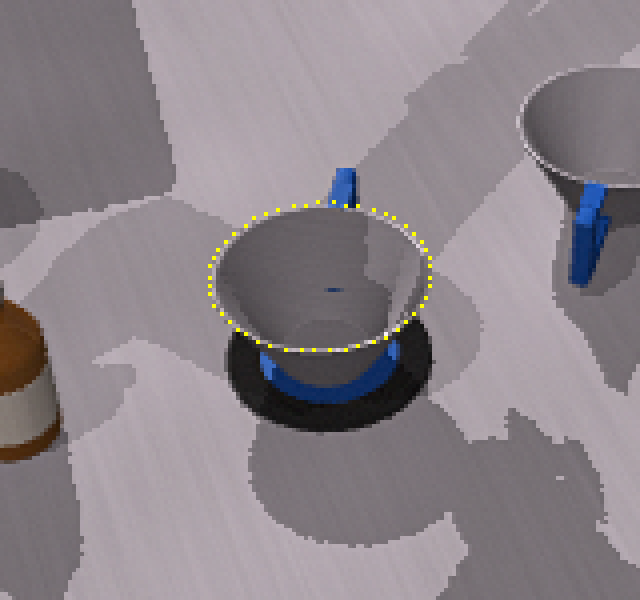

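View pics/top11.png

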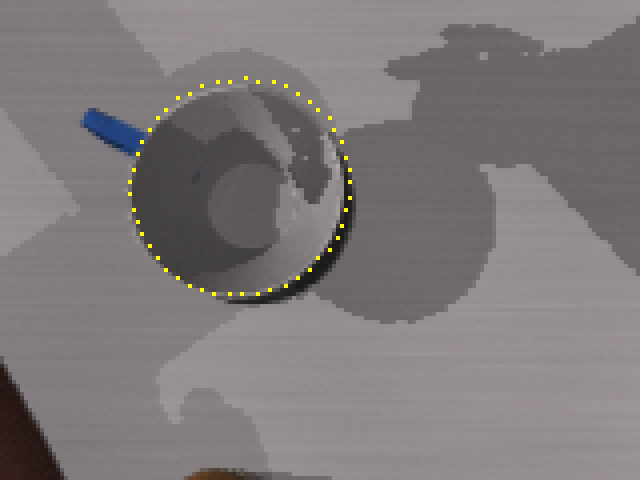

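View pics/top11raw.png

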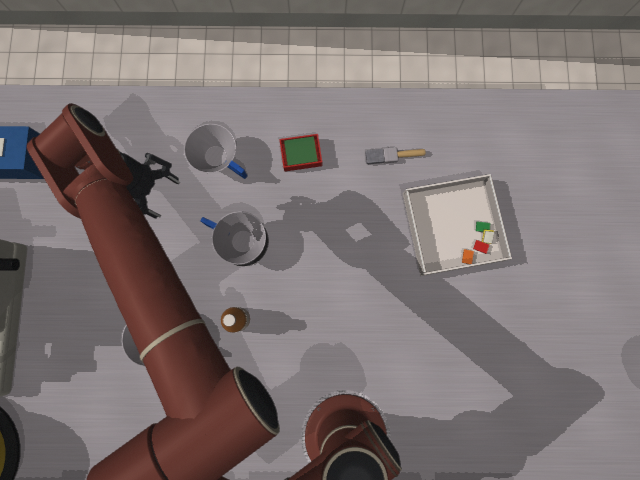

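View pics/side11raw.png

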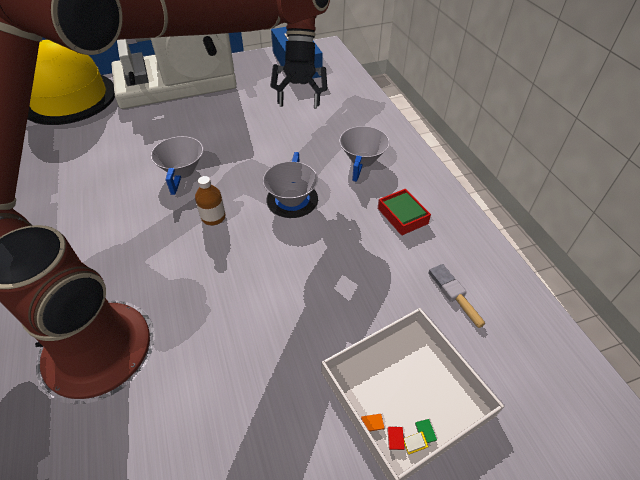

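The jug stands on the mat with its rim within a few millimetres of a ring drawn around the mat's centre. Orange looks close to the tray wall, so I'll check the blocks once more.

Run:
```python
from k import *
im=cv2.imread("pics/top11raw.png");a=cv2.resize(im[165:285,395:525],None,fx=3,fy=3,interpolation=2)
im2=cv2.imread("pics/side11raw.png");b=cv2.resize(im2[360:480,320:450],None,fx=3,fy=3,interpolation=2)
cv2.imwrite("pics/blk.png",np.hstack([a,b]))
e=cast("top",[(404,185),(490,176),(512,263),(421,277)],.05)
x=(e[1]-e[0])[:2];x/=np.linalg.norm(x);y=np.array([-x[1],x[0]])
for z in(.006,.02):
  for nm,px in(("orange",(468,257)),("red",(481,247)),("green",(483,227)),("yel",(489,236))):
    d=(cast("top",px,z)[0]-T)[:2];print(z,nm,d@x,d@y)
```

```text
0.006 orange 0.026215296985031295 -0.09013471629511426
0.006 red 0.06664187294964811 -0.06638534922407123
0.006 green 0.08154898219296847 -0.011141286524747327
0.006 yel 0.09396805320839025 -0.038169032070341294
0.02 orange 0.02132185782697927 -0.09127256250654697
0.02 red 0.06128246173739915 -0.06779693965192367
0.02 green 0.0760177459831654 -0.013189640981309772
0.02 yel 0.0882936700737193 -0.0399058544762247
```

View pics/blk.png

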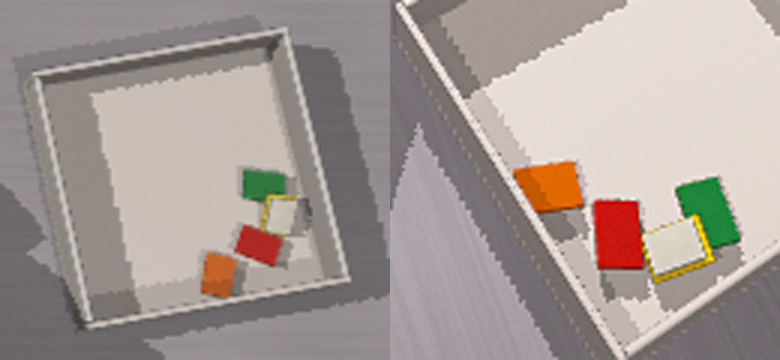

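All four blocks lie inside the walls, at most 0.094 m from the tray's centre along either axis, so I'm handing in.

Run:
```python
from plant import job_done
print(job_done())
```

```text
the job is handed in; nothing more can be done
None
```

The job is done and handed in at about 16 s; no verdict was reported. I took the right-most jug by its handle, leaning in 30° from outside. I tipped it to about 118° over the tray, then stood the empty jug on the mat, let go and backed the arm off.

**Blocks:** the last pictures show all four in the tray, each within 0.095 m of its centre along either axis. The orange one lies near a wall and may be leaning on it.

**Jug:** it stands upright on the mat, with its rim within a few millimetres of a ring drawn around the measured mat centre.

**Bystanders:** the slide box, bottle and brush look unmoved in both views; I did not measure them.

**Disagreements:** the two cameras differed by 3–8 mm on positions (up to about 20 mm at one tray corner), so I used averages. My fitted arm model was only good to about 10 mm, so I used it only to check joint ranges.

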